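Close the squat kitchen canister with its tapered stopper

TASK

Pick up the large wooden stopper by its knob and close the short, wide blue canister with it: lower it gently, foot first, into the tapered mouth, keep hold of it until it is fully home, then let go so that it sits level and centred. Leave the tall narrow canister and the small stopper where they stand, and do not knock the wide canister over or push it about.

Things in the scene. Friction and masses are not known exactly. Their poses are not given: they have to be found in the camera images.
- large_stopper: Larger of two plain brown wooden stoppers, standing knob up on the worktop, loose, 0.16 kg. Origin: centre of its small lower face; z up its axis. z = 0 to 34 mm: tapered plug, 52 mm in diameter at the foot, 86 mm at its flat top face; on that a straight round knob 30 mm in diameter, 35 mm tall (z = 34 to 69 mm). Round: yaw does not matter.
- squat_canister: Short, wide blue stoneware canister, open, loose, 0.7 kg. Origin: centre of its underside; z up. 96 mm outside diameter, rim 90 mm up. The mouth is a funnel matching the large stopper: 80 mm wide at the rim, 50 mm at 30 mm depth. With that stopper fully home its origin is on the canister's axis, 62 mm above the canister's origin, and its plug's top face about 6 mm proud of the rim.
- tall_canister: The tall, narrow canister of the same blue stoneware, open, loose, about 0.6 kg; a bystander. Origin: centre of its underside; z up. 68 mm outside diameter, 140 mm tall, mouth 46 mm in diameter.
- small_stopper: The smaller stopper of the same wood, standing knob up on the worktop, loose, about 50 g; it belongs to the tall canister; a bystander. Origin: centre of its lower face; z up. Plug 28 mm in diameter at the foot, 48 mm at its top, 20 mm tall; knob 20 mm in diameter and 30 mm tall (50 mm tall in all).
Things that resemble listed ones, but are neither listed nor needed, are in the scene too. Leave any red or yellow look-alike of the large_stopper alone.

How it is judged:
By the outcome, as a careful person would: the job done as asked, in the order asked, and still so for the second after the job is handed in, with the robot touching nothing.
It also fails if it takes over 40 s, if anything falls off the work surface, if the arm or the gripper's body presses on something with over 40 N, if the wrist force passes 120 N, or if a joint passes its speed limit or range.

ROBOT

A 7-joint arm with a two-finger parallel gripper is mounted at the origin on the work surface. World frame = base frame: x ahead of the robot, y to its left, z up, the work surface at z = 0. Lengths are in m, angles in rad, forces in N, time in s.
With the tool pointing down it reaches from about 0.4 to 0.85 m from the base axis. Payload 10.4 kg.
Tool frame: the origin (TCP) lies on the centre line of the jaws, within the pads' length; the fingertips stand 25 mm ahead of it and the grasp point (between the pads) lies 6 mm ahead of it (bot.tips_ahead is the distance from the TCP to the fingertips, in m); y points along the fingers, x is the direction in which the jaws open and shut, and the axes are right-handed (so a half turn about y gives the same grasp; the last joint's range is limited). The gripper opens to 85 mm and grips with 20 to 120 N. Pads are 22 mm wide; open, the fingers measure 114 mm over their backs; the gripper's body (76 mm by 85 mm) begins 54 mm behind the grasp point. The pads swing forward as they close: fully open they stand 13 mm farther back than shut.
Start: joints at [-1.203, 0.332, -0.065, 1.46, 0.022, 1.35, -0.088], TCP at [0.238, 0.578, 0.256] pointing down, gripper open.
Joint ranges: [-2.6, 2.6], [-0.5, 2.12], [-1.47, 1.34], [0.16, 2.42], [-1.27, 4.41], [0.06, 2.06], [-2.6, 2.6]. Speed limits (rad/s): [2.22, 2.22, 2.79, 2.79, 3.14, 3.14, 3.14].

INTERFACE

Orientations are given as [roll, pitch, yaw] about the fixed x, y, z axes, in that order (R = Rz(yaw) Ry(pitch) Rx(roll)).
In Python, from station import bot gives the robot as it stands. The module is installed in compiled form; this text tells all that it offers.
- The arm moves only by the tool step_arm, never from a script. Its argument "increments" is a list of rows, each a list of 7 numbers: the shift along the tool's x, y, z in units of 25 mm (1.0 is 25 mm), then the turn, a rotation vector about the tool's x, y, z in units of 5 degrees (1.0 is 5 degrees), then the closure, from 0 (fully open) to 1 (shut). In form: [[x, y, z, ax, ay, az, jaw], ...]. A call has exactly 10 rows; each row shifts and turns the commanded pose from where the row before left it, along the tool's axes as they then stand; what a row does not reach is not made up. A row lasts 1/12 s, in which the tool goes at most 41.7 mm and 7.16 degrees, less where a joint would pass 70% of its speed; a pose out of reach is approached as far as the arm can. A call is refused whole if a number of a shift passes 1 or a number of a turn 1, either way. A call with a gripper value outside its range is refused whole. The fingers move at their own pace and stop on an object; "newtons" is the grip in N (left out, the last holds). Time passes only in rows, so rows that do not move let the fingers close, or fill a call up. It gives the time, the measured TCP pose, the force and the opening at its end, in the units of the state.
- bot.read_state(): the state, without advancing time (a new reading comes with each control period).
- bot.snapshot(name): name is "side" or "top"; returns a dict with "img" (480x640x3 uint8, red, green, blue), "K" (3x3 intrinsics, pixels), "k1" (the pictures are not rectified: a ray, as slopes to the right and down, at radius r is drawn at 1 + k1 r^2 times it, then the intrinsics apply), "pose" (4x4, takes a point from camera to world coordinates). Camera axes: x right, y down, z forward; pixel columns grow to the right and rows downward; lengths in m; the calibration is good to about 2 mm. A picture is of the moment at which its call begins. There is no depth.
- bot.job_done(): hands the job in, once; it reports no verdict.
The state is a dict: "clock": time; "q": joint angles; "joint_vel": joint speeds; "joint_torque": joint torques, N m; "tool_pos": TCP position; "tool_rot": TCP orientation; "ft_force": force on the tool from outside, world axes, zero at the start; "wrist_torque": the same for the moment, N m; "gripper_width": finger opening in m.
Only numpy, scipy, OpenCV 4.12 (cv2) and the standard library are available. Lean on these libraries where they do the work, as an engineer would, in place of code of your own. Each camera call takes 0.05 s, during which the arm holds its last target. There are 200 camera calls.

## Working session

There is one attempt and no reset: what is moved stays moved. The work goes in short steps, Python scripts to look and compute and a tool call to move; the robot and the scene stay as the last step left them, time stands still between calls to the robot, and variables do not carry over. Pictures are saved under pics/ and viewed, about 8 in all and at most 12, crops included, and the job is handed in when it is done.

Besides the shell and the picture viewer there is one more tool, called after "Emit:" by a JSON object that holds its "name" and its "arguments", one argument or row to a line. step_arm: Moves the arm, as the interface text tells. Its arguments: {"type":"object","properties":{"increments":{"type":"array"},"newtons":{"type":"number"}},"required":["increments"]}

```bash
mkdir -p pics
cat > h.py <<'E'
import numpy as np, cv2
from station import bot
from scipy.spatial.transform import Rotation as Rn
def snap(n,f=None):
    s=bot.snapshot(n)
    if f: cv2.imwrite('pics/'+f,s['img'][:,:,::-1])
    return s
def dist(s): return np.array([s['k1'],0,0,0,0],float)
def ray(s,uv):
    p=cv2.undistortPoints(np.array([[uv]],float),s['K'],dist(s))[0,0]
    return s['pose'][:3,3],s['pose'][:3,:3]@np.array([p[0],p[1],1])
def onz(s,uv,z):
    o,d=ray(s,uv); return o+d*(z-o[2])/d[2]
def proj(s,P):
    T=np.linalg.inv(s['pose'])
    return cv2.projectPoints(np.array(P,float).reshape(-1,1,3),cv2.Rodrigues(T[:3,:3])[0],T[:3,3],s['K'],dist(s))[0][:,0]
E
python3 - <<'E'
from h import *
for n in('top','side'):
    s=snap(n,n+'0.png');print(n,s['K'].round(1).tolist(),s['k1'],s['pose'].round(3).tolist())
st=bot.read_state();print(st['clock'],st['tool_pos'],st['tool_rot'],st['gripper_width'],bot.tips_ahead, st['ft_force'])
E
```

```text
top [[466.0, 0.0, 324.1], [0.0, 466.0, 241.5], [0.0, 0.0, 1.0]] -0.12193660445051682 [[0.013, -0.972, 0.235, 0.332], [-1.0, -0.013, 0.0, 0.014], [0.003, -0.235, -0.972, 0.752], [0.0, 0.0, 0.0, 1.0]]
side [[526.4, 0.0, 321.8], [0.0, 526.4, 244.0], [0.0, 0.0, 1.0]] -0.06571676715152955 [[0.976, -0.099, 0.196, 0.306], [-0.219, -0.511, 0.831, -0.762], [0.018, -0.854, -0.52, 0.527], [0.0, 0.0, 0.0, 1.0]]
0.1 [0.23797085 0.57759062 0.25559722] [-1.57086578e+00  1.26724084e-03  1.18003772e+00] 0.08530297701300019 0.025 [ 0.66953568 -0.14564443 -0.09505798]
```

View pics/top0.png

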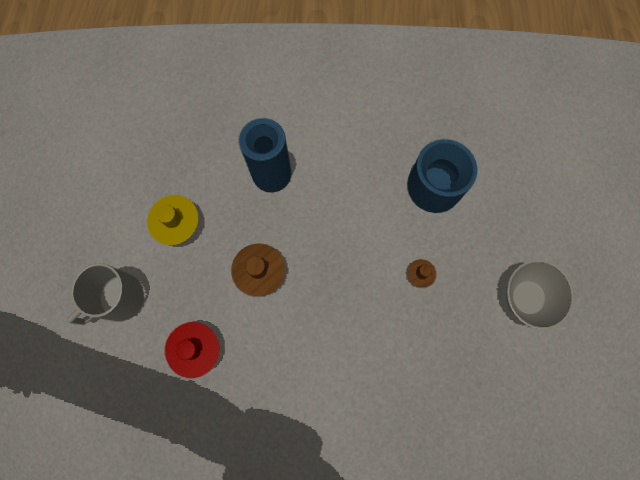

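View pics/side0.png

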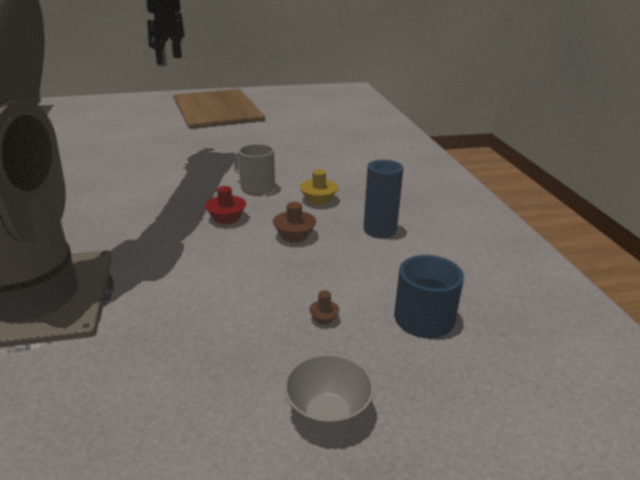

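The top view shows the large brown stopper at (259,270) with its knob at (257,266). The squat canister's rim is at (446,167). The look-alikes are the yellow stopper (173,220), the red stopper (192,350) and the small brown stopper (422,273); (259,270) is the large plain brown one. The side view agrees, with the large one at (295,225) and the squat canister at (428,295). Next I'll measure and check with a close crop.

```bash
cat > m.py <<'E'
from h import *
from scipy.optimize import minimize
def ring(c,r,z,n=48):
    a=np.linspace(0,2*np.pi,n,endpoint=False);return np.c_[c[0]+r*np.cos(a),c[1]+r*np.sin(a),np.full(n,z)]
def hull(s,c,prof):
    P=np.vstack([ring(c,r,z) for r,z in prof]); return cv2.convexHull(proj(s,P).astype(np.float32))
def fit(s,mask,parts,x0):
    def cost(c):
        m=np.zeros(mask.shape,np.uint8)
        for p in parts: cv2.fillPoly(m,[np.round(hull(s,c,p)*16).astype(np.int32)],1,shift=4)
        return (m!=mask).sum()
    r=minimize(cost,x0,method='Nelder-Mead',options=dict(initial_simplex=np.array(x0)+[[0,0],[.01,0],[0,.01]],xatol=1e-4));return r.x,r.fun
def comp(m,uv):
    n,l=cv2.connectedComponents(m.astype(np.uint8))
    w=np.bincount(l[uv[1]-6:uv[1]+7,uv[0]-6:uv[0]+7].ravel(),minlength=n);w[0]=0
    return (l==w.argmax()).astype(np.uint8)
def masks(s):
    h=cv2.cvtColor(s['img'],cv2.COLOR_RGB2HSV).astype(int)
    return (h[...,0]>3)&(h[...,0]<20)&(h[...,1]>110),(h[...,0]>95)&(h[...,0]<120)&(h[...,1]>100)
STOP=[[(.026,0),(.043,.034)],[(.015,.034),(.015,.069)]]
SQ=[[(.048,0),(.048,.09)]]
E
python3 - <<'E'
from m import *
big=[]
for n,a,b in(('top',(262,280),(420,195)),('side',(295,228),(428,300))):
    s=snap(n);br,bl=masks(s)
    for nm,m,uv,P,z in(('stop',br,a,STOP,.03),('squat',bl,b,SQ,.05)):
        k=comp(m,uv)
        y,x=np.nonzero(k);x0=onz(s,(x.mean(),y.mean()),z)[:2];print(n,nm,k.sum(),fit(s,k,P,x0))
    c=s['img'][200:310,190:330] if n=='top' else s['img'][180:260,230:370]
    big.append(cv2.resize(c,(560,440 if n=='top' else 320),interpolation=2)[:320][:,:,::-1])
cv2.imwrite('pics/crop.png',np.vstack(big)[:600])
E
```

```text
top stop 2215 (array([0.45889736, 0.11752483]), np.float64(168.0))
top squat 3705 (array([ 0.6144281 , -0.17435875]), np.float64(318.0))
side stop 475 (array([0.45995725, 0.12834267]), np.float64(760.0))
side squat 1 (array([1.48845323, 4.31768583]), np.float64(1.0))
```

View pics/crop.png

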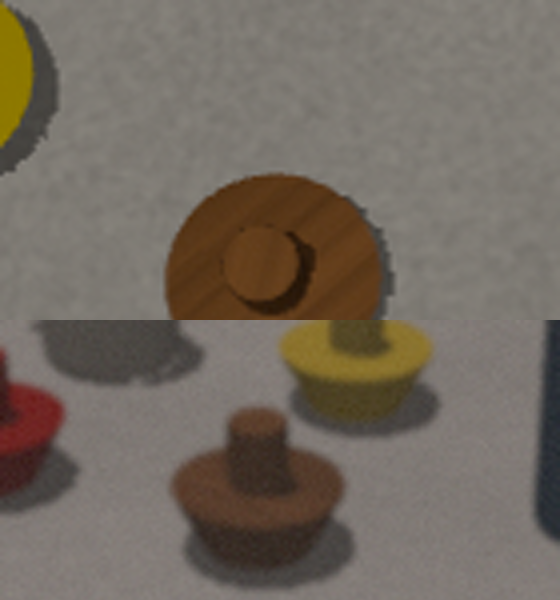

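The crop confirms the plain brown stopper with its knob up, between the red and yellow ones. My side-camera colour mask was too strict, so I'll refit that later. Swinging over now.

Emit:
{"name": "step_arm", "arguments": {
  "increments": [
    [-0.2,0,-0.744,0,0.355,0,0],
    [-0.2,0,-0.744,0,0.355,0,0],
    [-0.2,0,-0.744,0,0.355,0,0],
    [-0.2,0,-0.744,0,0.355,0,0],
    [-0.2,0,-0.744,0,0.355,0,0],
    [-0.2,0,-0.744,0,0.355,0,0],
    [-0.2,0,-0.744,0,0.355,0,0],
    [-0.2,0,-0.744,0,0.355,0,0],
    [-0.2,0,-0.744,0,0.355,0,0],
    [-0.2,0,-0.744,0,0.355,0,0]
  ],
  "newtons": 40
}}

```text
clock: 1.03
tool_pos: [0.3739, 0.4396, 0.2563]
tool_rot: [-1.571, -0.0, 0.867]
ft_force: [0.7, 0.4, 0.3]
gripper_width: 0.0852
```

```bash
cat > side.py <<'E'
from m import *
s=snap('side')
lab=cv2.cvtColor(s['img'],cv2.COLOR_RGB2LAB).astype(int)
bg=np.median(lab[100:400,150:450].reshape(-1,3),0)
d=lab-bg
for nm,m,uv,P,z in(('stop',(d[...,1]>4)&(d[...,2]>4),(295,228),STOP,.03),('squat',d[...,2]<-7,(428,300),SQ,.05)):
    k=comp(m,uv);y,x=np.nonzero(k);print(nm,k.sum(),x.min(),x.max(),y.min(),y.max(),fit(s,k,P,onz(s,(x.mean(),y.mean()),z)[:2]))
E
python3 side.py
```

```text
stop 512 273 315 213 232 (array([0.45858847, 0.1313007 ]), np.float64(727.0))
squat 4235 396 463 255 337 (array([ 0.61594551, -0.16561399]), np.float64(705.0))
```

Emit:
{"name": "step_arm", "arguments": {
  "increments": [
    [-0.2,0,-0.682,0,0.355,0,0],
    [-0.2,0,-0.682,0,0.355,0,0],
    [-0.2,0,-0.682,0,0.355,0,0],
    [-0.2,0,-0.682,0,0.355,0,0],
    [-0.2,0,-0.682,0,0.355,0,0],
    [-0.2,0,-0.682,0,0.355,0,0],
    [-0.2,0,-0.682,0,0.355,0,0],
    [-0.2,0,-0.682,0,0.355,0,0],
    [-0.2,0,-0.682,0,0.355,0,0],
    [-0.2,0,-0.682,0,0.355,0,0]
  ]
}}

```text
clock: 1.92
tool_pos: [0.4495, 0.2798, 0.2563]
tool_rot: [-1.571, -0.0, 0.557]
ft_force: [-0.0, -0.1, -0.4]
gripper_width: 0.085
```

Run:
```python
from m import *
out=[]
for n,C in(('top',((459e-3,.1175),(.6144,-.1744))),('side',((.459,.1175),(.6144,-.1744)))):
    s=snap(n);im=cv2.resize(s['img'][:,:,::-1],None,fx=4,fy=4,interpolation=cv2.INTER_CUBIC)
    for c,R in((C[0],[(.043,.034),(.015,.069),(.026,0)]),(C[1],[(.048,.09),(.040,.09),(.048,0)])):
        for r,z in R: cv2.polylines(im,[np.round(4*proj(s,ring(c,r,z))+1.5).astype(int)],True,(0,255,0),1)
        u,v=(4*proj(s,[[*c,.04]])[0]).astype(int);o=im[v-150:v+150,u-180:u+180]
        out.append(o)
cv2.imwrite('pics/ov.png',np.vstack([np.hstack(out[:2]),np.hstack(out[2:])]))
```

```text
(no output)
```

View pics/ov.png

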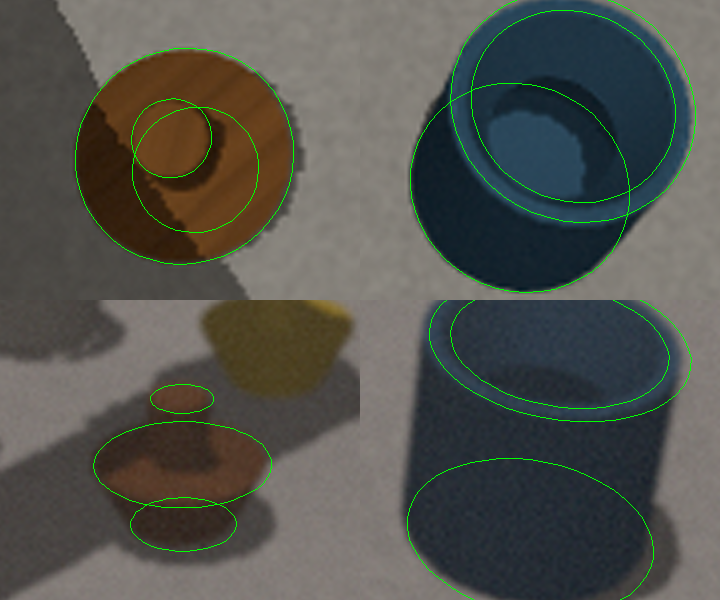

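The overlay fits the stopper well in both views. The canister is off by about 2 px in the side view, so I estimate it at (0.613, -0.174).

Emit:
{"name": "step_arm", "arguments": {
  "increments": [
    [-0.223,0,-0.614,0,0.351,0,0],
    [-0.223,0,-0.614,0,0.351,0,0],
    [-0.223,0,-0.614,0,0.351,0,0],
    [-0.223,0,-0.614,0,0.351,0,0],
    [-0.223,0,-0.614,0,0.351,0,0],
    [-0.223,0,-0.614,0,0.351,0,0],
    [-0.223,0,-0.614,0,0.351,0,0],
    [-0.223,0,-0.614,0,0.351,0,0],
    [-0.223,0,-0.614,0,0.351,0,0],
    [-0.223,0,-0.614,0,0.351,0,0]
  ]
}}

```text
clock: 2.85
tool_pos: [0.4609, 0.1177, 0.2563]
tool_rot: [-1.571, -0.0, 0.251]
ft_force: [0.5, 0.4, 0.5]
gripper_width: 0.0857
```

Emit:
{"name": "step_arm", "arguments": {
  "increments": [
    [0,0.5,0,0,0,0,0],
    [0,0.5,0,0,0,0,0],
    [0,0.5,0,0,0,0,0],
    [0,0.5,0,0,0,0,0],
    [0,0.5,0,0,0,0,0],
    [0,0.5,0,0,0,0,0],
    [0,0.5,0,0,0,0,0],
    [0,0.5,0,0,0,0,0],
    [0,0.2,0,0,0,0,0],
    [0,0,0,0,0,0,0]
  ]
}}

```text
clock: 3.68
tool_pos: [0.4603, 0.1185, 0.1504]
tool_rot: [-1.571, 0.002, 0.253]
ft_force: [-0.1, -0.2, -0.3]
gripper_width: 0.0854
```

Run:
```python
from m import *
st=bot.read_state();R=Rn.from_euler('xyz',st['tool_rot']).as_matrix()
print(st['tool_pos'],st['tool_rot'],'to go units',R.T@(np.array([.459,.1175,.065])-st['tool_pos'])/.025, st['ft_force'])
s=snap('side');cv2.imwrite('pics/hov.png',cv2.resize(s['img'][120:270,200:400][:,:,::-1],None,fx=4,fy=4,interpolation=2))
```

```text
[0.46033639 0.11854197 0.15035833] [-1.57118974  0.00194946  0.25307306] to go units [-0.0555323   3.41445809 -0.02562362] [-0.09400962 -0.20053072 -0.28790223]
```

View pics/hov.png

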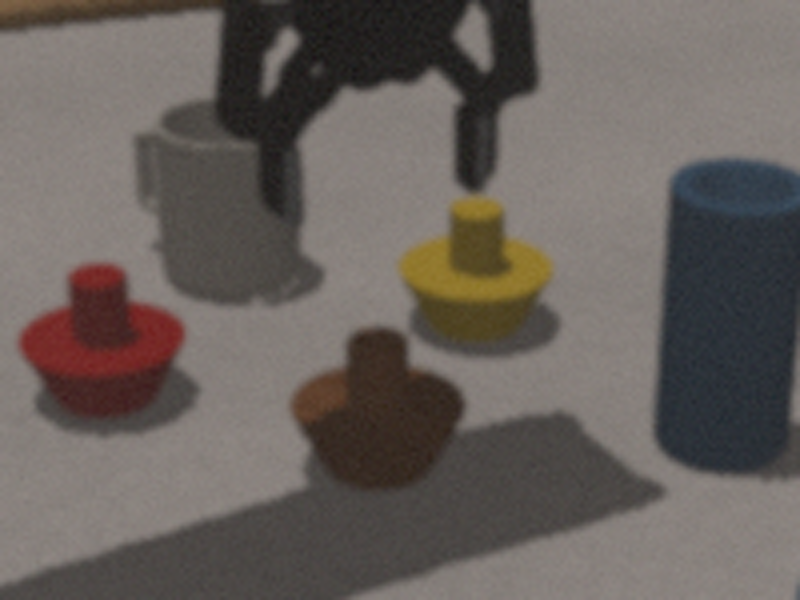

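The jaws are centred on the knob: jaw midpoint about 380 against the knob at 377 in the crop. Descending.

Emit:
{"name": "step_arm", "arguments": {
  "increments": [
    [-0.05,0.5,-0.02,0,0,0,0],
    [0,0.5,0,0,0,0,0],
    [0,0.5,0,0,0,0,0],
    [0,0.5,0,0,0,0,0],
    [0,0.5,0,0,0,0,0],
    [0,0.4,0,0,0,0,0],
    [0,0.3,0,0,0,0,0],
    [0,0.2,0,0,0,0,0],
    [0,0,0,0,0,0,0],
    [0,0,0,0,0,0,0]
  ]
}}

```text
clock: 4.57
tool_pos: [0.4601, 0.1186, 0.0666]
tool_rot: [-1.571, -0.0, 0.254]
ft_force: [-0.4, 0.4, 0.1]
gripper_width: 0.0854
```

Emit:
{"name": "step_arm", "arguments": {
  "increments": [
    [0,0,0,0,0,0,0.3],
    [0,0,0,0,0,0,0.5],
    [0,0,0,0,0,0,0.7],
    [0,0,0,0,0,0,0.9],
    [0,0,0,0,0,0,1],
    [0,0,0,0,0,0,1],
    [0,0,0,0,0,0,1],
    [0,0,0,0,0,0,1],
    [0,0,0,0,0,0,1],
    [0,0,0,0,0,0,1]
  ],
  "newtons": 50
}}

```text
clock: 5.4
tool_pos: [0.4601, 0.1186, 0.0666]
tool_rot: [-1.571, -0.0, 0.254]
ft_force: [-2.0, -0.7, 5.9]
gripper_width: 0.0283
```

Emit:
{"name": "step_arm", "arguments": {
  "increments": [
    [0,-0.2,0,0,0,0,1],
    [0,-0.4,0,0,0,0,1],
    [0,-0.6,0,0,0,0,1],
    [0,-0.7,0,0,0,0,1],
    [0,-0.7,0,0,0,0,1],
    [0,-0.7,0,0,0,0,1],
    [0,-0.7,0,0,0,0,1],
    [0,-0.7,0,0,0,0,1],
    [0,-0.7,0,0,0,0,1],
    [0,-0.4,0,0,0,0,1]
  ]
}}

```text
clock: 6.23
tool_pos: [0.4604, 0.1185, 0.2137]
tool_rot: [-1.57, -0.002, 0.254]
ft_force: [0.6, 0.7, -1.0]
gripper_width: 0.0283
```

Run:
```python
from m import *
st=bot.read_state();print(st['tool_pos'],st['ft_force'],st['gripper_width'])
s=snap('side');u,v=proj(s,[st['tool_pos']])[0].astype(int);print(u,v)
cv2.imwrite('pics/lift.png',cv2.resize(s['img'][max(v-50,0):v+100,u-100:u+100][:,:,::-1],None,fx=4,fy=4,interpolation=2))
```

```text
[0.46038282 0.11849976 0.21370228] [ 0.63855518  0.67511239 -0.97421215] 0.028297277508351686
294 131
```

View pics/lift.png

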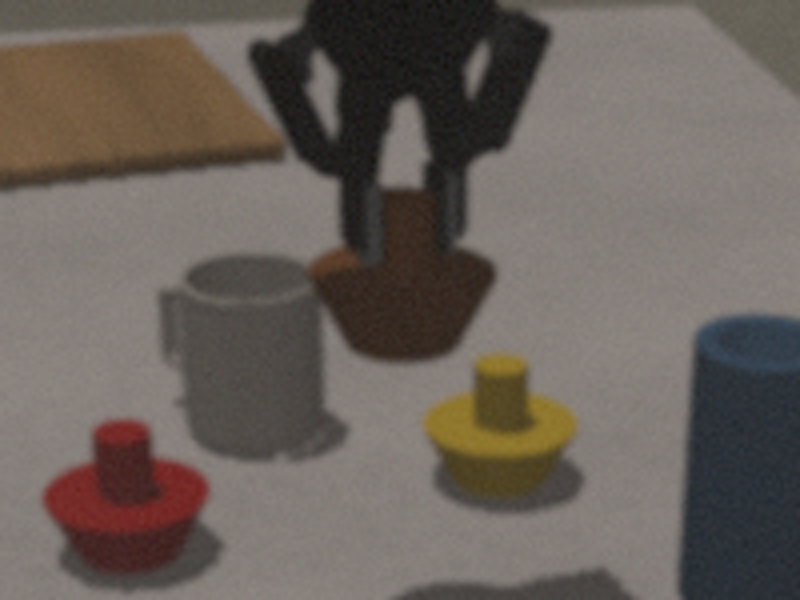

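The stopper is held level and upright. Carrying it to above the squat canister.

Emit:
{"name": "step_arm", "arguments": {
  "increments": [
    [0.32,0,-0.54,0,0.303,0,1],
    [0.32,0,-0.54,0,0.303,0,1],
    [0.32,0,-0.54,0,0.303,0,1],
    [0.32,0,-0.54,0,0.303,0,1],
    [0.32,0,-0.54,0,0.303,0,1],
    [0.32,0,-0.54,0,0.303,0,1],
    [0.32,0,-0.54,0,0.303,0,1],
    [0.32,0,-0.54,0,0.303,0,1],
    [0.32,0,-0.54,0,0.303,0,1],
    [0.32,0,-0.54,0,0.303,0,1]
  ]
}}

```text
clock: 7.12
tool_pos: [0.558, -0.0055, 0.2112]
tool_rot: [-1.571, 0.0, -0.013]
ft_force: [-0.5, 0.5, -2.3]
gripper_width: 0.0284
```

Emit:
{"name": "step_arm", "arguments": {
  "increments": [
    [0.32,0,-0.63,0,0.303,0,1],
    [0.32,0,-0.63,0,0.303,0,1],
    [0.32,0,-0.63,0,0.303,0,1],
    [0.32,0,-0.63,0,0.303,0,1],
    [0.32,0,-0.63,0,0.303,0,1],
    [0.32,0,-0.63,0,0.303,0,1],
    [0.32,0,-0.63,0,0.303,0,1],
    [0.32,0,-0.63,0,0.303,0,1],
    [0.32,0,-0.5,0,0.303,0,1],
    [0.32,0,-0.4,0,0.303,0,1]
  ]
}}

```text
clock: 7.95
tool_pos: [0.6183, -0.1636, 0.2113]
tool_rot: [-1.571, -0.0, -0.279]
ft_force: [0.1, 0.7, -3.3]
gripper_width: 0.0283
```

```bash
cat > over.py <<'E'
from m import *
import sys
def go(name,C):
    st=bot.read_state();R=Rn.from_euler('xyz',st['tool_rot']).as_matrix();p=st['tool_pos']
    print(p,st['tool_rot'],st['ft_force'],st['gripper_width'],'to go',R.T@(np.array([*C,.1286])-p)/.025)
    out=[]
    for n in('top','side'):
        s=snap(n);im=cv2.resize(s['img'][:,:,::-1],None,fx=4,fy=4,interpolation=cv2.INTER_CUBIC)
        for c,r,z,col in((C,.048,.09,(0,255,0)),(C,.040,.09,(0,255,0)),(C,.048,0,(0,255,0)),(p,.043,p[2]-.0666+.034,(0,255,255)),(p,.026,p[2]-.0666,(0,255,255))):
            cv2.polylines(im,[np.round(4*proj(s,ring(c,r,z))+1.5).astype(int)],True,col,1)
        u,v=(4*proj(s,[[*C,.09]])[0]).astype(int);y0=max(0,v-300)
        out.append(im[y0:y0+560,u-200:u+200])
    h=min(o.shape[0] for o in out);cv2.imwrite('pics/'+name,np.hstack([o[:h] for o in out]))
go(sys.argv[1],eval(sys.argv[2]))
E
python3 over.py ov2.png "(.613,-.174)"
```

```text
[ 0.61832624 -0.16363732  0.21129025] [-1.57107589e+00 -3.84893987e-05 -2.78533796e-01] [ 0.05588194  0.71582668 -3.25506495] 0.028265430307639897 to go [-0.09099874  3.30773432 -0.45618436]
```

View pics/ov2.png

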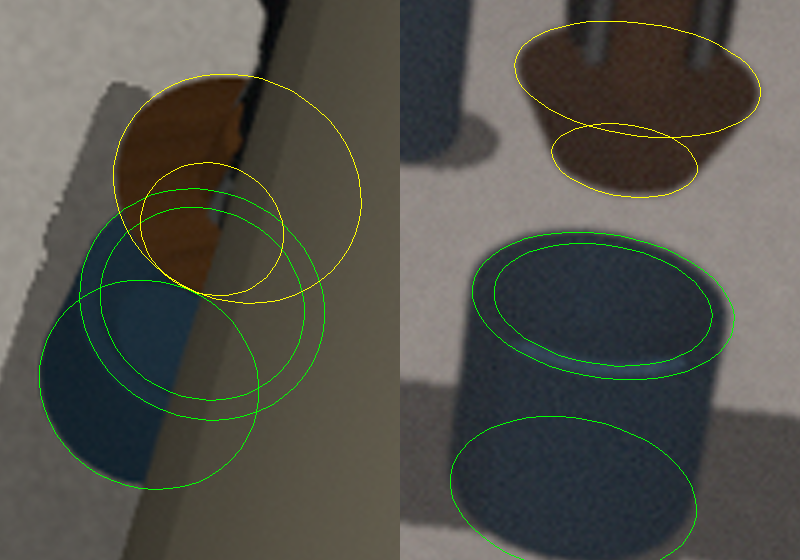

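The stopper (yellow) and canister (green) overlays fit in both views, sharing about 1 px of bias. So the relative offset can be trusted. Aligning, then partly lowering.

Emit:
{"name": "step_arm", "arguments": {
  "increments": [
    [-0.03,0,-0.15,0,0,0,1],
    [-0.03,0,-0.15,0,0,0,1],
    [-0.03,0,-0.15,0,0,0,1],
    [0,0.3,0,0,0,0,1],
    [0,0.4,0,0,0,0,1],
    [0,0.4,0,0,0,0,1],
    [0,0.4,0,0,0,0,1],
    [0,0.3,0,0,0,0,1],
    [0,0.2,0,0,0,0,1],
    [0,0,0,0,0,0,1]
  ]
}}

```text
clock: 8.88
tool_pos: [0.6123, -0.1713, 0.1596]
tool_rot: [-1.571, 0.002, -0.275]
ft_force: [-0.6, 0.5, -2.0]
gripper_width: 0.0282
```

```bash
python3 over.py ov3.png "(.613,-.174)"
```

```text
[ 0.61229962 -0.17129468  0.15963123] [-1.57110016  0.00217997 -0.27454296] [-0.59344633  0.51216081 -1.97831784] 0.028196570646574454 to go [ 0.05900887  1.24115274 -0.096188  ]
```

View pics/ov3.png

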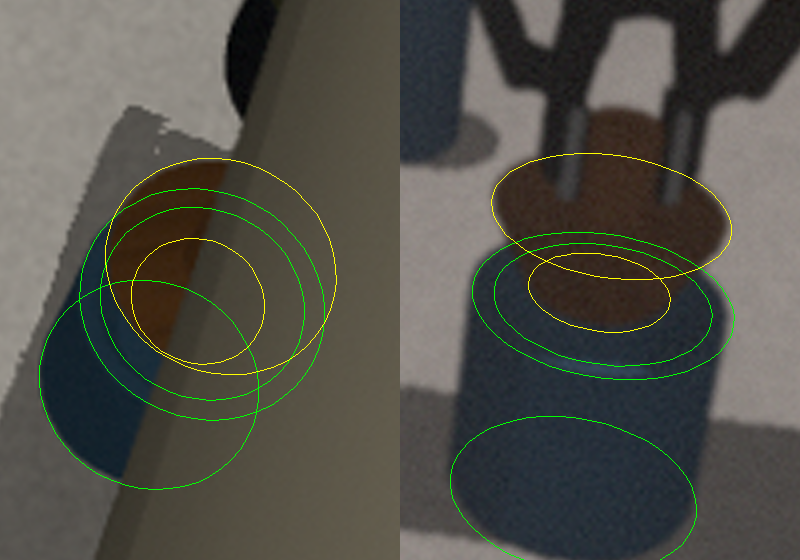

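The foot is over the mouth. I'll apply the small correction and lower slowly to just above home.

Emit:
{"name": "step_arm", "arguments": {
  "increments": [
    [0.05,0,-0.1,0,0,0,1],
    [0,0.15,0,0,0,0,1],
    [0,0.15,0,0,0,0,1],
    [0,0.15,0,0,0,0,1],
    [0,0.15,0,0,0,0,1],
    [0,0.12,0,0,0,0,1],
    [0,0.1,0,0,0,0,1],
    [0,0.08,0,0,0,0,1],
    [0,0.06,0,0,0,0,1],
    [0,0,0,0,0,0,1]
  ]
}}

```text
clock: 9.82
tool_pos: [0.6133, -0.1743, 0.1369]
tool_rot: [-1.571, 0.0, -0.275]
ft_force: [-0.6, -0.1, -1.8]
gripper_width: 0.0282
```

Emit:
{"name": "step_arm", "arguments": {
  "increments": [
    [0,0.03,0,0,0,0,1],
    [0,0.03,0,0,0,0,1],
    [0,0.03,0,0,0,0,1],
    [0,0.03,0,0,0,0,1],
    [0,0.03,0,0,0,0,1],
    [0,0.03,0,0,0,0,1],
    [0,0.03,0,0,0,0,1],
    [0,0.03,0,0,0,0,1],
    [0,0,0,0,0,0,1],
    [0,0,0,0,0,0,1]
  ]
}}

```text
clock: 10.65
tool_pos: [0.6135, -0.1743, 0.1313]
tool_rot: [-1.571, 0.0, -0.275]
ft_force: [-0.3, 1.2, -1.7]
gripper_width: 0.0285
```

Emit:
{"name": "step_arm", "arguments": {
  "increments": [
    [0,0.02,0,0,0,0,1],
    [0,0.02,0,0,0,0,1],
    [0,0.02,0,0,0,0,1],
    [0,0.02,0,0,0,0,1],
    [0,0.02,0,0,0,0,1],
    [0,0,0,0,0,0,1],
    [0,0,0,0,0,0,1],
    [0,0,0,0,0,0,1],
    [0,0,0,0,0,0,1],
    [0,0,0,0,0,0,1]
  ]
}}

```text
clock: 11.48
tool_pos: [0.6135, -0.1737, 0.1293]
tool_rot: [-1.57, 0.0, -0.274]
ft_force: [-4.4, 4.2, 6.7]
gripper_width: 0.0282
```

Contact, with lateral forces pointing −x, +y, so I'll comply slightly in that direction and keep lowering.

Emit:
{"name": "step_arm", "arguments": {
  "increments": [
    [-0.015,0,0.008,0,0,0,1],
    [-0.015,0,0.008,0,0,0,1],
    [0,0.02,0,0,0,0,1],
    [0,0.02,0,0,0,0,1],
    [0,0,0,0,0,0,1],
    [0,0,0,0,0,0,1],
    [0,0,0,0,0,0,1],
    [0,0,0,0,0,0,1],
    [0,0,0,0,0,0,1],
    [0,0,0,0,0,0,1]
  ]
}}

```text
clock: 12.32
tool_pos: [0.6131, -0.1732, 0.1285]
tool_rot: [-1.57, -0.0, -0.274]
ft_force: [-1.8, 3.4, 8.5]
gripper_width: 0.0285
```

Emit:
{"name": "step_arm", "arguments": {
  "increments": [
    [0,0,0.02,0,0,0,1],
    [-0.01,0,0.01,0,0,0,1],
    [0,0.02,0,0,0,0,1],
    [0,0.02,0,0,0,0,1],
    [0,0,0,0,0,0,1],
    [0,0,0,0,0,0,1],
    [0,0,0,0,0,0,1],
    [0,0,0,0,0,0,1],
    [0,0,0,0,0,0,1],
    [0,0,0,0,0,0,1]
  ]
}}

```text
clock: 13.15
tool_pos: [0.6131, -0.173, 0.1282]
tool_rot: [-1.57, -0.001, -0.275]
ft_force: [-5.1, 4.5, 13.9]
gripper_width: 0.0286
```

Down force rises with almost no travel at the nominal height (0.1282 against 0.1286), so it is home. Relaxing the preload, then releasing.

Emit:
{"name": "step_arm", "arguments": {
  "increments": [
    [-0.02,-0.03,0.01,0,0,0,1],
    [-0.01,-0.03,0.01,0,0,0,1],
    [0,0,0,0,0,0,1],
    [0,0,0,0,0,0,1],
    [0,0,0,0,0,0,0.8],
    [0,0,0,0,0,0,0.65],
    [0,0,0,0,0,0,0.5],
    [0,0,0,0,0,0,0.3],
    [0,0,0,0,0,0,0.1],
    [0,0,0,0,0,0,0]
  ]
}}

```text
clock: 13.98
tool_pos: [0.6117, -0.1722, 0.1279]
tool_rot: [-1.571, 0.001, -0.275]
ft_force: [-0.3, 0.1, -0.1]
gripper_width: 0.0766
```

Emit:
{"name": "step_arm", "arguments": {
  "increments": [
    [0,0,0,0,0,0,0],
    [0,0,0,0,0,0,0],
    [0,0,0,0,0,0,0],
    [0,-0.2,0,0,0,0,0],
    [0,-0.4,0,0,0,0,0],
    [0,-0.6,0,0,0,0,0],
    [0,-0.8,0,0,0,0,0],
    [0,-0.8,0,0,0,0,0],
    [0,-0.8,0,0,0,0,0],
    [0,-0.8,0,0,0,0,0]
  ]
}}

```text
clock: 14.82
tool_pos: [0.6122, -0.1725, 0.2404]
tool_rot: [-1.571, -0.001, -0.275]
ft_force: [0.5, -0.5, -0.1]
gripper_width: 0.0855
```

Emit:
{"name": "step_arm", "arguments": {
  "increments": [
    [0,-0.5,0,0,0,0,0],
    [0,0,0.7,0,-0.4,0,0],
    [0,0,0.7,0,-0.4,0,0],
    [0,0,0.7,0,-0.4,0,0],
    [0,0,0.7,0,-0.4,0,0],
    [0,0,0.7,0,-0.4,0,0],
    [0,0,0.7,0,-0.4,0,0],
    [0,0,0.7,0,-0.4,0,0],
    [0,0,0.7,0,-0.4,0,0],
    [0,0,0.4,0,-0.2,0,0]
  ]
}}

```text
clock: 15.65
tool_pos: [0.6334, -0.0209, 0.2506]
tool_rot: [-1.57, 0.0, 0.028]
ft_force: [0.2, -0.2, 0.1]
gripper_width: 0.0851
```

Run:
```python
from m import *
C=(.613,-.174);out=[];print(bot.read_state()['clock'])
for n in('top','side'):
    s=snap(n,n+'_end.png');im=cv2.resize(s['img'][:,:,::-1],None,fx=4,fy=4,interpolation=cv2.INTER_CUBIC)
    for r,z in((.048,.09),(.048,0),(.043,.096),(.015,.131)):
        cv2.polylines(im,[np.round(4*proj(s,ring(C,r,z))+1.5).astype(int)],True,(0,255,0),1)
    u,v=(4*proj(s,[[*C,.08]])[0]).astype(int)
    a=s['img'][:,:,::-1]
    out.append(np.vstack([im[v-150:v+190,u-180:u+180],cv2.resize(a,(360,260),interpolation=cv2.INTER_AREA)]))
cv2.imwrite('pics/end.png',np.hstack(out))
```

```text
15.65
```

View pics/end.png

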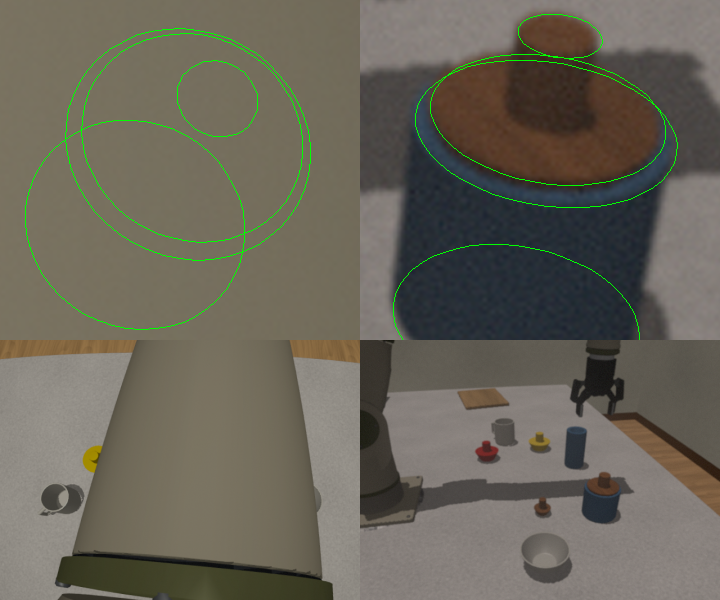

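In the side view the stopper sits level and matches the seated outline, and the canister has not moved. I'll swing clear for a check from the top.

Emit:
{"name": "step_arm", "arguments": {
  "increments": [
    [-0.3,-0.2,0.9,0,-0.4,0,0],
    [-0.3,-0.2,0.9,0,-0.4,0,0],
    [-0.3,-0.2,0.9,0,-0.4,0,0],
    [-0.3,-0.2,0.9,0,-0.4,0,0],
    [-0.3,-0.2,0.9,0,-0.4,0,0],
    [-0.3,0,0.9,0,-0.4,0,0],
    [-0.3,0,0.9,0,-0.4,0,0],
    [0,0,0.9,0,-0.4,0,0],
    [0,0,0.9,0,-0.4,0,0],
    [0,0,0.9,0,-0.4,0,0]
  ]
}}

```text
clock: 16.58
tool_pos: [0.5414, 0.1904, 0.2759]
tool_rot: [-1.571, -0.0, 0.373]
ft_force: [0.6, -0.0, -0.5]
gripper_width: 0.0852
```

Emit:
{"name": "step_arm", "arguments": {
  "increments": [
    [0,0,0.9,0,-0.4,0,0],
    [0,0,0.9,0,-0.4,0,0],
    [0,0,0.9,0,-0.4,0,0],
    [0,0,0.8,0,-0.4,0,0],
    [0,0,0.5,0,-0.2,0,0],
    [0,0,0.3,0,0,0,0],
    [0,0,0,0,0,0,0],
    [0,0,0,0,0,0,0],
    [0,0,0,0,0,0,0],
    [0,0,0,0,0,0,0]
  ]
}}

```text
clock: 17.42
tool_pos: [0.4965, 0.2852, 0.2759]
tool_rot: [-1.571, -0.0, 0.526]
ft_force: [-0.3, -1.1, -0.5]
gripper_width: 0.0853
```

Run:
```python
from m import *
C=(.613,-.174);s=snap('top')
im=cv2.resize(s['img'][:,:,::-1],None,fx=4,fy=4,interpolation=cv2.INTER_CUBIC)
for r,z in((.048,.09),(.048,0),(.043,.096),(.015,.131)):
    cv2.polylines(im,[np.round(4*proj(s,ring(C,r,z))+1.5).astype(int)],True,(0,255,0),1)
u,v=(4*proj(s,[[*C,.08]])[0]).astype(int)
cv2.imwrite('pics/end2.png',np.hstack([im[v-150:v+190,u-180:u+180],cv2.resize(s['img'][:,:,::-1],(440,340))]))
```

```text
(no output)
```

View pics/end2.png

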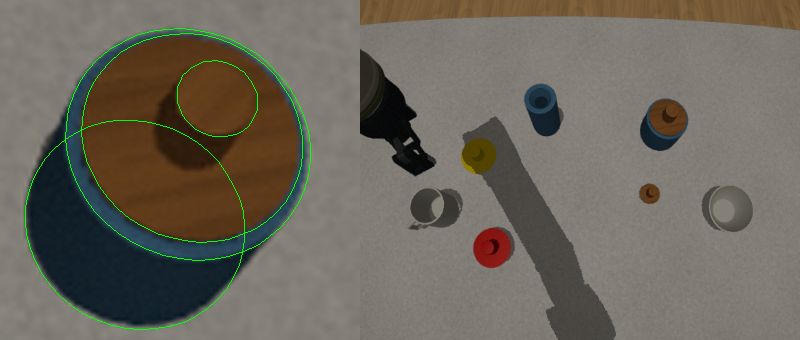

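The top view agrees: the plug and knob outlines fall on the nominal seated rings at the canister's original position. The other objects look unmoved.

```bash
python3 -c "
from station import bot
print(bot.job_done())"
```

```text
the job is handed in; nothing more can be done
None
```

The large brown stopper is now in the squat canister. I held it by its knob until it was home, let go, swung the arm clear, and handed the job in after about 17.5 s.

- **Seating:** On the way down the sideways force peaked at about 7 N and the vertical force at about 14 N. The final height was 0.128 m, against 0.1286 m expected for fully home.
- **Position:** After release, both cameras show the stopper level and centred. Its outlines match the expected seated position to about 1–2 mm, with the canister where it stood at the start.
- **Other objects:** The tall canister, the small stopper and the look-alikes appear untouched, judged by eye from the pictures.
- **Disagreements:**
  - My automatic side-camera fit put the stopper 11–14 mm and the canister about 9 mm off in y. I set it aside as a colour-mask fault and used the top fit and overlays.
  - The side view also showed a bias of about 1–2 px.
  - The gripper read 28.3 mm on the 30 mm knob, but the hold was firm.

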